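# Lower the specimen jar's lever lift

## Robot

A 6-joint arm with a two-finger parallel gripper is mounted at the origin on a cart in front of the work surface, level with it; the furniture and walls round the work are solid. World frame = base frame: x ahead of the robot, y to its left, z up, the work surface at z = 0. Lengths are in m, angles in rad, forces in N, time in s.
With the tool pointing down it reaches from about 0.35 to 0.725 m from the base axis. Payload 4.3 kg.
Tool frame: the origin (TCP) lies at the very end of the fingers, on their centre line; the grasp point (between the pads) lies bot.grasp_offset behind it (bot.grasp_offset is the distance from the TCP to the grasp point, in m); z points along the fingers, x is the direction in which the jaws open and shut, and the axes are right-handed (so a half turn about z gives the same grasp; the last joint's range is limited). The gripper opens to 85 mm and grips with 20 to 120 N. Pads are 22 mm wide; open, the fingers measure 114 mm over their backs; the gripper's body (76 mm by 85 mm) begins 54 mm behind the grasp point. The pads swing forward as they close: fully open they stand 13 mm farther back than shut.
Start: joints at [-1.375, 0.377, 0.081, 1.274, 0, 1.46], TCP at [0.173, -0.548, 0.231] pointing down, gripper open.
Joint ranges: [-2.72, 2.72], [-0.84, 1.66], [-1.02, 1.22], [-1.77, 2.12], [-1.37, 1.28], [-3.14, 3.14]. Speed limits (rad/s): [2.57, 2.57, 3.14, 3.14, 3.14, 3.14].

## Interface

Orientations are given as [roll, pitch, yaw] about the fixed x, y, z axes, in that order (R = Rz(yaw) Ry(pitch) Rx(roll)).
In Python, from plant import status, viewer, bot gives the robot as it stands.
- The arm moves only by the shell command python3 -m jog 'ROWS'. ROWS is text: rows parted by semicolons, each of 7 numbers parted by spaces: the closure, from -1 (fully open) to 1 (shut), then the shift along the tool's x, y, z in units of 25 mm (1.0 is 25 mm), then the turn, a rotation vector about the tool's x, y, z in units of 5 degrees (1.0 is 5 degrees). A call has exactly 5 rows; each row is the pose to reach, as a shift and turn from the pose commanded when the call began, along the tool's axes at that moment; what a row does not reach only later rows make up. A row lasts 1/8 s, in which the tool goes at most 62.5 mm and 10.7 degrees, less where a joint would pass 70% of its speed; a pose out of reach is approached as far as the arm can. A call with a gripper value outside its range is refused whole. The fingers move at their own pace and stop on an object; the grip force is fixed at half the most. Time passes only in rows, so rows that repeat a pose let the fingers close, or fill a call up. It gives the time, the measured TCP pose, the force and the opening at its end, in the units of the state.
- status.observe(): the state, without advancing time (a new reading comes with each control period).
- viewer.read_camera(name): name is "side" or "top" or "wrist"; returns a dict with "image" (384x512x3 uint8, red, green, blue), "camera_matrix" (3x3 intrinsics, pixels), "R" (3x3) and "t" (3): a world point X has camera coordinates R X + t. Camera axes: x right, y down, z forward; pixel columns grow to the right and rows downward; lengths in m; the calibration is good to about 2 mm. A picture is of the moment at which its call begins. There is no depth.
- bot.sign_off(): hands the job in, once; it reports no verdict.
The state is a dict: "time": time; "joint_pos": joint angles; "dq": joint speeds; "joint_torque": joint torques, N m; "position": TCP position; "orientation": TCP orientation; "force": force on the tool from outside, world axes, zero at the start; "ft_torque": the same for the moment, N m; "width": opening from 0.0 (shut) to 1.0 (fully open).
Only numpy, scipy, OpenCV 4.12 (cv2) and the standard library are available. Lean on these libraries where they do the work, as an engineer would, in place of code of your own. Each camera call takes 0.05 s, during which the arm holds its last target.

## Task

The clear specimen jar with the white lid stands on one of the two small green lever lifts. Squeeze the red release bar in that lift's hand grip, keep it squeezed while you swing the lever all the way down, then let go so that the bar springs out and the lift is locked low. The jar must stay standing on its platform, and the other lift, with the dish on it, must stay raised.

Things in the scene. Friction and masses are not known exactly. Their poses are not given: they have to be found in the camera images.
- jar: Clear specimen jar with a white ribbed lid, about 56 mm across and 72 mm high, 0.14 to 0.28 kg, loose, standing on the platform of the lift to be lowered. Origin at the centre of its underside, z up.
- jar_lift_grip (a point): Centre of the black hand grip of the jar's lift. Grip: bar 95 mm long, 22 wide (y), 26 thick (z), outer end 37 mm past this point, nothing under it. Axes turn with the lever: x along it from grip to hinge, y level, square to the lever, z upward. Height 211 mm at the start, 85 mm when fully down; pinch across from above, along y, one finger on either side.
- jar_lift_hinge (a point): Lever's hinge, 85 mm above the worktop, 175 mm from the grip centre: the grip runs down and towards the robot on an arc of 175 mm radius, from 46 degrees above level to level. Axes do not turn with the lever: x level, away from the grip, y the hinge line, z up. The lift is fixed: green housing, platform behind, lever in front, towards the robot. The other lift is alike.
- jar_lift_lever (a joint): Lever angle of the jar's lift: 0 raised, 0.8 rad fully down at its stop. Friction (2 to 7 N at the grip) lets it stay where it is left. Pawl and toothed quadrant stop it within 0.05 rad unless the red bar is squeezed in; if the bar is let out on the way, the pawl drops into the teeth again. Past 0.70 rad the pawl drops into the lowest notch.
- jar_lift_button (a joint): Travel of the red release bar: 0 out, 0.006 m fully in, spring 2.4 to 6 N; the pawl is clear from 0.004 m. The bar is in the grip's +y side, centred on the grip point, 50 mm long, 18 mm high, and stands out 8 mm: grip and bar are 30 mm wide with the bar out, 24 mm with it in (its far side is the plain grip, 11 mm from the centre).
- jar_lift_plate_top (a point): Centre of the top of the jar lift's platform, square, 120 mm, rubber-topped, 80 mm behind the hinge; 145 mm above the worktop when raised, 109 mm when the lever is fully down (it comes down with the lever).
- dish_lift_lever (a joint): Angle of the lever of the other lift, the one that carries the shallow clear dish: 0 raised; it is to stay raised.
Not all that is in view belongs to the job. Of the things like the jar, leave any that is black, pink or purple; of the rest the larger one is meant.

How it is judged:
By the outcome, as a careful person would: the job done as asked, in the order asked, and still so for the second after the job is handed in, with the robot touching nothing.
It also fails if it takes over 32 s, if anything falls off the work surface, if the arm or the gripper's body presses on something with over 40 N, if the wrist force passes 120 N, or if a joint passes its speed limit or range.

## Working session

There is one attempt and no reset: what is moved stays moved. The work goes in short steps, Python scripts to look and compute and a shell command to move; the robot and the scene stay as the last step left them, time stands still between calls to the robot, and variables do not carry over. Pictures are saved under pics/ and viewed, and the job is handed in when it is done.

```bash
ls; mkdir -p pics
python3 - <<'E'
from plant import status, viewer, bot
import cv2, numpy as np, pickle
print(status.observe(), bot.grasp_offset)
d={}
for n in ["side","top","wrist"]:
    c=viewer.read_camera(n); d[n]=c
    cv2.imwrite(f"pics/{n}0.png",c["image"][:,:,::-1])
    print(n,c["camera_matrix"].tolist(),(-c["R"].T@c["t"]).round(3))
pickle.dump(d,open("cam0.pkl","wb"))
E
```

```text
pics
{'time': 0.0, 'joint_pos': array([-1.37527145e+00,  3.78056302e-01,  7.96388270e-02,  1.27438938e+00,
        1.11811553e-05,  1.46047579e+00]), 'dq': array([ 0.00078297, -0.00012946, -0.0013221 , -0.00013508,  0.00152203,
       -0.00137902]), 'joint_torque': array([-1.25335286e-03, -4.63601661e+01,  2.69877201e+01,  2.09637964e-02,
        9.83003929e-06, -5.26198690e-06]), 'position': array([ 0.17300396, -0.54767993,  0.23036973]), 'orientation': array([-3.14136019e+00,  1.99707794e-03, -1.26495070e+00]), 'force': array([ 0.24657388,  0.07858014, -0.46575254]), 'ft_torque': array([-0.01644808,  0.00303551, -0.04931028]), 'width': 1.0028967610800785} 0.0187
side [[375.1021810433293, 0.0, 257.1683688750265], [0.0, 375.1021810433293, 192.72191471619266], [0.0, 0.0, 1.0]] [0.251 0.81  0.691]
top [[364.3218223923326, 0.0, 254.34094519959592], [0.0, 364.3218223923326, 190.4051767235286], [0.0, 0.0, 1.0]] [ 0.484 -0.017  1.015]
wrist [[290.03720816239803, 0.0, 256.6457989937439], [0.0, 290.03720816239803, 192.37371387587046], [0.0, 0.0, 1.0]] [ 0.249 -0.523  0.372]
```

View pics/side0.png

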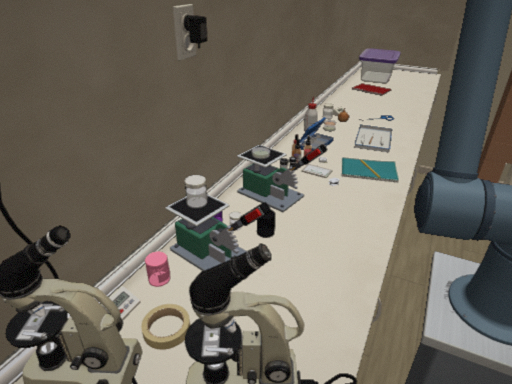

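View pics/top0.png

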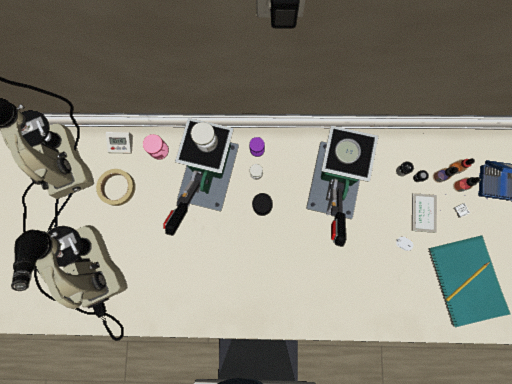

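View pics/wrist0.png

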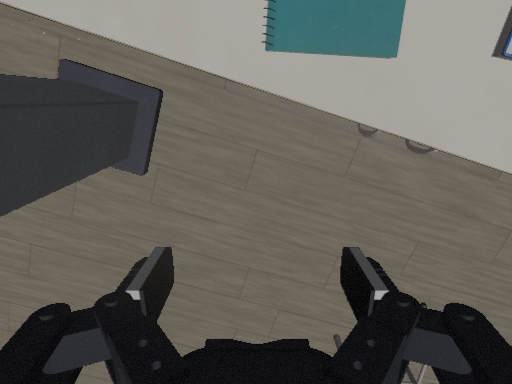

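The jar (white lid) is on the left lift in the top view: jar at about (204,136), grip at about (176,218). In the side view its grip is near (252,217). I'll enlarge both.

Run:
```python
import cv2,pickle
d=pickle.load(open("cam0.pkl","rb"))
t=d["top"]["image"][110:250,140:280,::-1]; s=d["side"]["image"][160:280,160:300,::-1]
cv2.imwrite("pics/c1.png",cv2.resize(t,None,fx=4,fy=4,interpolation=cv2.INTER_CUBIC))
cv2.imwrite("pics/c2.png",cv2.resize(s,None,fx=5,fy=5,interpolation=cv2.INTER_CUBIC))
for n in d: print(n,d[n]["R"].round(3).tolist())
```

```text
side [[-0.899, -0.438, 0.015], [-0.24, 0.463, -0.853], [0.367, -0.77, -0.521]]
top [[0.015, -1.0, -0.021], [-0.986, -0.011, -0.168], [0.168, 0.023, -0.985]]
wrist [[0.301, -0.954, -0.001], [-0.907, -0.286, 0.31], [-0.296, -0.092, -0.951]]
```

View pics/c1.png

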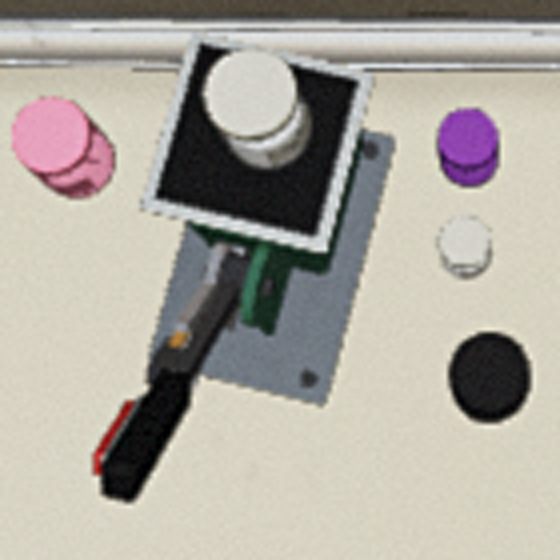

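View pics/c2.png

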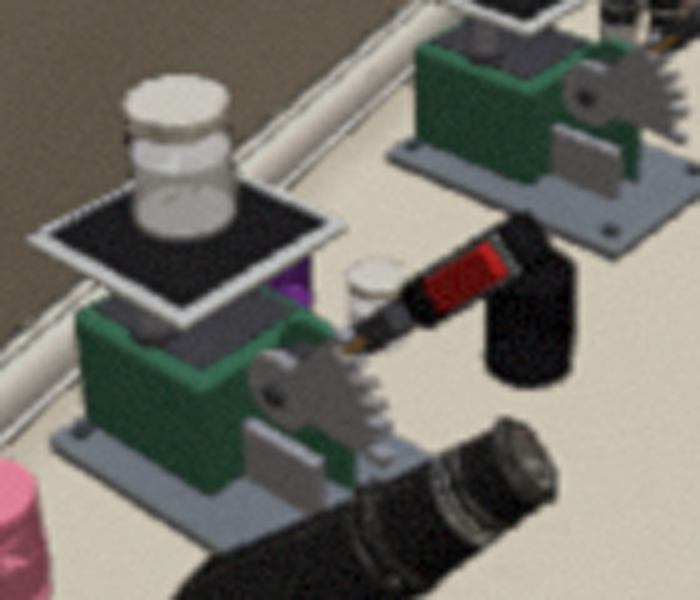

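```bash
cat > h.py <<'E'
import numpy as np,cv2
def proj(c,P):
    q=np.atleast_2d(P)@c["R"].T+c["t"]; K=c["camera_matrix"]
    return (q@K.T)[:,:2]/q[:,2:]
def ray(c,uv):
    K=c["camera_matrix"]; d=c["R"].T@np.linalg.inv(K)@np.array([uv[0],uv[1],1.]); return -c["R"].T@c["t"],d/np.linalg.norm(d)
def onz(c,uv,z):
    o,d=ray(c,uv); return o+d*(z-o[2])/d[2]
def tri(cs,uvs):
    A=np.zeros((3,3));b=np.zeros(3);L=[]
    for c,uv in zip(cs,uvs):
        o,d=ray(c,uv); M=np.eye(3)-np.outer(d,d);A+=M;b+=M@o;L.append((o,M))
    X=np.linalg.solve(A,b); return X,[np.linalg.norm(M@(X-o)) for o,M in L]
E
python3 - <<'E'
import pickle; from h import *
from scipy.optimize import least_squares
d=pickle.load(open("cam0.pkl","rb")); T,S=d["top"],d["side"]
t=lambda a:np.array(a)/4+[140,110]-.4; s=lambda a:np.array(a)/5+[160,160]-.4
for c,uv in[(T,(262,204))]: print("black",onz(c,uv,.06))
def red(im,x0,x1,y0,y1):
    i=im[y0:y1,x0:x1].astype(int); m=(i[...,0]>110)&(i[...,1]<60)&(i[...,2]<60)
    y,x=np.nonzero(m); print(m.sum()); return np.array([x.mean()+x0,y.mean()+y0])
rt=red(T["image"],155,190,200,240); rs=red(S["image"],235,275,195,235)
print("red",rt,rs,tri([T,S],[rt,rs]))
tc=[t(a) for a in[(197,38),(372,78),(325,252),(143,207)]]
sc=[s(a) for a in[(347,225),(28,238)  ,(182,325)]]
# top corners order: back-left, back-right, front-right, front-left
for nm,a,b in[("FL",tc[3],sc[2]),("BL",tc[0],sc[1]),("FR",tc[2],sc[0])]: print(nm,tri([T,S],[a,b]))
# model
def R(y): return np.array([[np.cos(y),-np.sin(y),0],[np.sin(y),np.cos(y),0],[0,0,1]])
def pts(p,names):
    x,y,yaw,zh,zp,th,h=p; H=np.array([x,y,zh]); r=R(yaw)
    C=np.array([x,y,0])+r@[.08,0,0]+[0,0,zp]
    co={k:C+r@np.array([a*h,b*h,0]) for k,(a,b) in dict(BL=(1,1),BR=(1,-1),FR=(-1,-1),FL=(-1,1)).items()}
    g=H+r@[-.175*np.cos(th),0,.175*np.sin(th)]
    xa=r@[np.cos(th),0,-np.sin(th)]; ya=r@[0,1.,0]
    co["G"]=g; co["red"]=g+ya*.019; co["end"]=g-xa*.037
    return co
obs=[("BL",T,tc[0]),("BR",T,tc[1]),("FR",T,tc[2]),("FL",T,tc[3]),("FR",S,sc[0]),("BL",S,sc[1]),("FL",S,sc[2]),("red",S,rs),("red",T,rt)]
def f(p):
    co=pts(p,0); e=[proj(c,co[k])[0]-uv for k,c,uv in obs]; 
    return np.r_[np.ravel(e),(p[3]-.085)*500]
r=least_squares(f,[.6,.13,-.3,.085,.145,.8,.06]); print(r.x.round(4),np.degrees(r.x[2])); print(r.fun.round(1))
print({k:v.round(3) for k,v in pts(r.x,0).items()})
E
```

```text
black [ 0.61065016 -0.01541849  0.06      ]
26
21
red [167.61538462 217.92307692] [257.85714286 211.42857143] (array([0.5503698 , 0.18844159, 0.22262198]), [np.float64(0.005798006969597471), np.float64(0.005798006969597611)])
FL (array([0.70486065, 0.2008516 , 0.14079528]), [np.float64(0.0009121667279305439), np.float64(0.00091216672793047)])
BL (array([0.81730352, 0.17333981, 0.14059553]), [np.float64(0.0031361857566614723), np.float64(0.003136185756661258)])
FR (array([0.6770089 , 0.08663334, 0.14158153]), [np.float64(0.0006224358799792449), np.float64(0.0006224358799790912)])
[ 0.6679  0.1463 -0.2068  0.0885  0.1416  0.8128  0.0581] -11.84992970592513
[-1.2 -0.4 -0.3 -1.1  0.6 -0.4  0.6  1.   0.4 -0.3  1.5  0.6  2.1 -0.2
 -4.3  1.9  1.2  1.1  1.8]
{'BL': array([0.815, 0.175, 0.142]), 'BR': array([0.791, 0.061, 0.142]), 'FR': array([0.677, 0.085, 0.142]), 'FL': array([0.701, 0.199, 0.142]), 'G': array([0.55 , 0.171, 0.216]), 'red': array([0.554, 0.19 , 0.216]), 'end': array([0.525, 0.176, 0.243])}
```

```bash
cat > fit.py <<'E'
import pickle; from h import *
from scipy.optimize import least_squares
d=pickle.load(open("cam0.pkl","rb")); T,S=d["top"],d["side"]
t=lambda a:np.array(a)/4+[140,110]-.4; s=lambda a:np.array(a)/5+[160,160]-.4
def red(im,x0,x1,y0,y1):
    i=im[y0:y1,x0:x1].astype(int); m=(i[...,0]>70)&(i[...,1]<.45*i[...,0])&(i[...,2]<.45*i[...,0])
    y,x=np.nonzero(m); print(m.sum(),x.min()+x0,x.max()+x0,y.min()+y0,y.max()+y0); return np.array([x.mean()+x0,y.mean()+y0])
rt=red(T["image"],155,190,200,240); rs=red(S["image"],240,275,195,235)
print("red",rt,rs,tri([T,S],[rt,rs]))
def seg(a,b): return tri([T,S],[a,b])[0].round(4)
# end of grip: top-outer and sides from crops
print("redhinge/outer top-edge", seg(t((133,403)),s((425,285))), seg(t((97,465)),s((497,241))))
E
python3 fit.py
```

```text
28 164 172 211 227
122 245 261 208 221
red [167.39285714 218.32142857] [252.86065574 214.7704918 ] (array([0.55500218, 0.19301939, 0.2136098 ]), [np.float64(0.000848498119437639), np.float64(0.0008484981194380742)])
redhinge/outer top-edge [0.5768 0.1867 0.1971] [0.5381 0.194  0.2376]
```

```bash
cat >> fit.py <<'E'
tc=[t(a) for a in[(197,38),(372,78),(325,252),(143,207)]]
sc=[s(a) for a in[(347,225),(28,238)  ,(182,325)]]
def R(y): return np.array([[np.cos(y),-np.sin(y),0],[np.sin(y),np.cos(y),0],[0,0,1]])
def pts(p):
    x,y,yaw,zh,zp,th,h=p; H=np.array([x,y,zh]); r=R(yaw)
    C=np.array([x,y,0])+r@[.08,0,0]+[0,0,zp]
    co={k:C+r@np.array([a*h,b*h,0]) for k,(a,b) in dict(BL=(1,1),BR=(1,-1),FR=(-1,-1),FL=(-1,1)).items()}
    g=H+r@[-.175*np.cos(th),0,.175*np.sin(th)]
    xa=r@[np.cos(th),0,-np.sin(th)]; ya=r@[0,1.,0]
    co["G"]=g; co["red"]=g+ya*.019; co["end"]=g-xa*.037
    return co
obs=[("BL",T,tc[0]),("BR",T,tc[1]),("FR",T,tc[2]),("FL",T,tc[3]),("FR",S,sc[0]),("BL",S,sc[1]),("FL",S,sc[2]),("red",S,rs),("red",T,rt)]
def f(p):
    co=pts(p); e=[proj(c,co[k])[0]-uv for k,c,uv in obs]; 
    return np.r_[np.ravel(e),(p[3]-.085)*500]
r=least_squares(f,[.6,.13,-.3,.085,.145,.8,.06]); print(r.x.round(4),np.degrees(r.x[2])); print(r.fun.round(1))
print({k:v.round(3) for k,v in pts(r.x).items()})
E
python3 fit.py
```

```text
28 164 172 211 227
122 245 261 208 221
red [167.39285714 218.32142857] [252.86065574 214.7704918 ] (array([0.55500218, 0.19301939, 0.2136098 ]), [np.float64(0.000848498119437639), np.float64(0.0008484981194380742)])
redhinge/outer top-edge [0.5768 0.1867 0.1971] [0.5381 0.194  0.2376]
[ 0.669   0.1481 -0.2274  0.0857  0.141   0.81    0.0581] -13.031108348959453
[-0.7 -1.  -0.  -0.7 -0.  -0.3  0.2  0.2  0.2  0.2  1.3  0.4  1.1 -0.
 -0.8  0.5 -0.1  0.1  0.3]
{'BL': array([0.817, 0.174, 0.141]), 'BR': array([0.79 , 0.06 , 0.141]), 'FR': array([0.677, 0.087, 0.141]), 'FL': array([0.703, 0.2  , 0.141]), 'G': array([0.551, 0.175, 0.212]), 'red': array([0.556, 0.194, 0.212]), 'end': array([0.527, 0.181, 0.239])}
```

The fit agrees with the text: grip (0.551, 0.175, 0.212), hinge height 0.086, plate 0.141, lift yaw −13°. I'll write a helper that turns world targets into tool-axis units, then move.

```bash
cat > go.py <<'E'
import numpy as np
from scipy.spatial.transform import Rotation as Ro
from plant import status,bot
YAW=np.radians(-13.0); H=np.array([.669,.148,.0855]); GO=bot.grasp_offset
lx=np.array([np.cos(YAW),np.sin(YAW),0]); ly=np.array([-np.sin(YAW),np.cos(YAW),0]); lz=np.array([0,0,1.])
def grip(th): return H-lx*.175*np.cos(th)+lz*.175*np.sin(th)
def ori(t):
    t=np.radians(t); z=-np.sin(t)*lx-np.cos(t)*lz; x=ly; return Ro.from_matrix(np.c_[x,np.cross(z,x),z])
def tcp(th,tilt,back=0,dy=.001,ox=0):
    R=ori(tilt); return grip(th)+ly*dy+R.apply([0,0,GO-back]),R
def units(p,R,s=None,p0=None,R0=None):
    if s is None and p0 is None: s=status.observe()
    if p0 is None: p0=s["position"];R0=Ro.from_euler("xyz",s["orientation"])
    return np.r_[R0.inv().apply(p-p0)/.025, np.degrees((R0.inv()*R).as_rotvec())/5].round(2)
E
python3 - <<'E'
from go import *
p,R=tcp(.8,25,back=.09); print(p,units(p,R))
p2=np.array([.42,-.1,.36]);print(units(p2,ori(0)))
E
```

```text
[0.57978656 0.16962285 0.27565706] [-22.47 -24.16  -1.76   1.75  -6.49 -29.28]
[-1.412e+01 -1.481e+01 -5.150e+00 -2.000e-02  0.000e+00 -2.990e+01]
```

```bash
python3 -m jog '-1 -1 -1 -2.5 0 0 -2; -1 -14.1 -14.8 -5.2 0 0 -29.9; -1 -14.1 -14.8 -5.2 0 0 -29.9; -1 -14.1 -14.8 -5.2 0 0 -29.9; -1 -14.1 -14.8 -5.2 0 0 -29.9'
python3 - <<'E'
from go import *
p2=np.array([.42,-.1,.36]);print(status.observe()["joint_pos"].round(2),units(p2,ori(0)))
E
```

```text
time: 0.78
position: [0.3074, -0.303, 0.3247]
orientation: [-3.141, -0.0, -0.335]
force: [1.6, -0.2, 0.2]
width: 0.997
[-0.93  0.07 -0.07  1.43  0.    0.98] [  1.58  -9.15  -1.41   0.    -0.   -19.24]
```

```bash
python3 -m jog '-1 1.6 -9.15 -1.4 0 0 -19.2; -1 1.6 -9.15 -1.4 0 0 -19.2; -1 1.6 -9.15 -1.4 0 0 -19.2; -1 1.6 -9.15 -1.4 0 0 -19.2; -1 1.6 -9.15 -1.4 0 0 -19.2'
python3 - <<'E'
from go import *
p,R=tcp(.8,25,back=.09)
print(status.observe()["joint_pos"].round(2),units(p,R))
E
```

```text
time: 1.4
position: [0.4222, -0.1, 0.3599]
orientation: [3.141, -0.001, 0.609]
force: [0.1, -1.2, -0.7]
width: 1.0
[-0.38  0.08  0.03  1.52  0.    0.58] [11.34 -5.24  3.38  4.78 -1.84 -8.28]
```

```bash
python3 -m jog '-1 11.34 -5.24 1 4.8 -1.8 -8.3; -1 11.34 -5.24 1 4.8 -1.8 -8.3; -1 11.34 -5.24 1 4.8 -1.8 -8.3; -1 11.34 -5.24 1 4.8 -1.8 -8.3; -1 11.34 -5.24 1 4.8 -1.8 -8.3'
python3 - <<'E'
from go import *
p,R=tcp(.8,25,back=.09)
print(status.observe()["joint_pos"].round(2),units(p,R))
E
```

```text
time: 2.02
position: [0.6067, 0.1517, 0.2951]
orientation: [-2.808, -0.02, 1.294]
force: [3.2, -0.0, 0.7]
width: 1.003
[0.08 0.91 1.14 2.1  0.13 0.33] [ 0.38 -0.9   1.15  1.18 -0.43 -0.44]
```

Tilt 25° runs into the joint 3/4 limits, so I'll use a smaller starting tilt (10°).

Run:
```python
from go import *
p,R=tcp(.8,10,back=.09)
print(p,units(p,R))
```

```text
[0.56248996 0.17361608 0.28125411] [ 0.35 -1.65  1.17 -1.82 -0.37 -0.49]
```

```bash
python3 -m jog '-1 0.35 -1.65 0 -1.8 -0.4 -0.5; -1 0.35 -1.65 0.6 -1.8 -0.4 -0.5; -1 0.35 -1.65 0.6 -1.8 -0.4 -0.5; -1 0.35 -1.65 0.6 -1.8 -0.4 -0.5; -1 0.35 -1.65 0.6 -1.8 -0.4 -0.5'
python3 - <<'E'
from go import *
from plant import viewer
import cv2,pickle
d={}
for n in ["side","top","wrist"]:
    c=viewer.read_camera(n); d[n]=c
    cv2.imwrite(f"pics/{n}1.png",c["image"][:,:,::-1])
pickle.dump(d,open("cam1.pkl","wb"))
p,R=tcp(.8,10,back=.09)
s=status.observe()
print(s["joint_pos"].round(2),s["position"],s["orientation"],units(p,R))
E
```

```text
time: 2.65
position: [0.5666, 0.171, 0.297]
orientation: [-2.967, 0.002, 1.343]
force: [-0.2, -0.4, -0.4]
width: 0.999
[0.15 0.58 0.56 1.71 0.06 0.38] [0.56647479 0.17093297 0.29593674] [-2.96573321e+00  2.34998788e-03  1.34252770e+00] [ 0.07 -0.07  0.61 -0.02  0.02 -0.02]
```

View pics/wrist1.png

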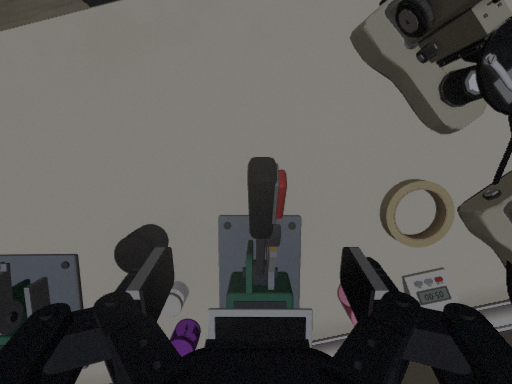

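View pics/side1.png

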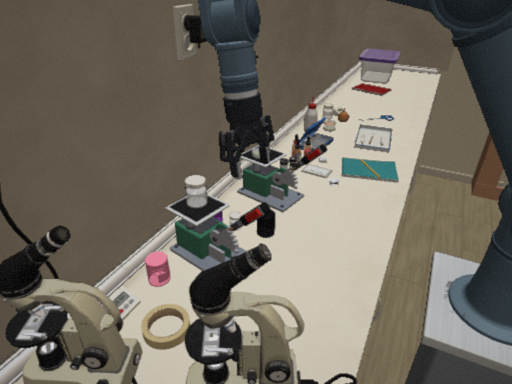

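Wrist view: the grip runs from (263,160) to (261,235), red bar on its right at about (282,194), and the lift is square to the jaws. I'll compare this with the model's projection.

Run:
```python
from go import *
from h import *
import pickle
c=pickle.load(open("cam1.pkl","rb"))["wrist"]
th=.8; xa=lx*np.cos(th)-lz*np.sin(th); za=lx*np.sin(th)+lz*np.cos(th); G=grip(th)
for n,P in dict(G=G,endtop=G-xa*.037+za*.013,endL=G-xa*.037+za*.013+ly*.011,endR=G-xa*.037+za*.013-ly*.011,hinge_end=G+xa*.058+za*.013,red=G+ly*.019,PFL=H+lx*.02+ly*.06+lz*.0595,PFR=H+lx*.02-ly*.06+lz*.0595).items(): print(n,proj(c,P)[0].round(1))
i=c["image"][150:250,235:300,::-1]
cv2.imwrite("pics/w1c.png",cv2.resize(i,None,fx=6,fy=6,interpolation=cv2.INTER_CUBIC))
```

```text
G [257.  195.2]
endtop [256.9 179.6]
endL [272.6 179.6]
endR [241.3 179.7]
hinge_end [257.2 240.9]
red [279.9 195.1]
PFL [310.6 310.9]
PFR [204.1 310.9]
```

View pics/w1c.png

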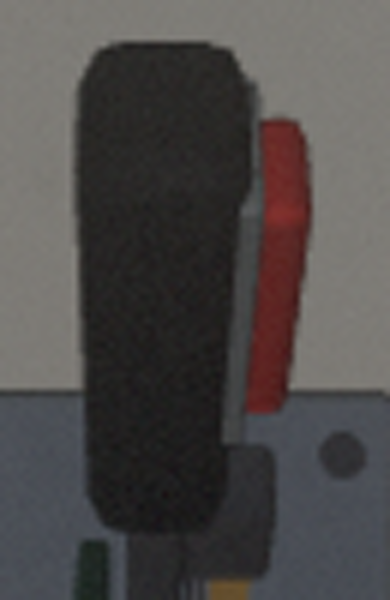

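Along the lever the model matches (bar at row 194–195). Sideways the wrist view puts everything about 5 px (~3.5 mm) toward +y, and since it sees the grip relative to the fingers, I'll shift H by 3.5 mm and check again closer.

```bash
sed -i 's/^def grip/H=H+ly*.0035\ndef grip/' go.py
python3 - <<'E'
from go import *
p,R=tcp(.8,10,back=.04)
print(p,units(p,R))
E
```

```text
[0.55481741 0.1789795  0.23201372] [ 0.21 -0.07  2.61 -0.02  0.02 -0.02]
```

```bash
python3 -m jog '-1 0.2 -0.07 1 0 0 0; -1 0.2 -0.07 2 0 0 0; -1 0.2 -0.07 2.6 0 0 0; -1 0.2 -0.07 2.6 0 0 0; -1 0.2 -0.07 2.6 0 0 0'
python3 - <<'E'
from go import *
from h import *
from plant import viewer
c=viewer.read_camera("wrist"); cv2.imwrite("pics/wrist2.png",c["image"][:,:,::-1])
th=.8; xa=lx*np.cos(th)-lz*np.sin(th); za=lx*np.sin(th)+lz*np.cos(th); G=grip(th)
for n,P in dict(G=G,endtop=G-xa*.037+za*.013,endL=G-xa*.037+za*.013+ly*.011,endR=G-xa*.037+za*.013-ly*.011,redo=G+ly*.019-xa*.025,redi=G+ly*.019+xa*.025,PFL=H+lx*.02+ly*.06+lz*.0595,PFR=H+lx*.02-ly*.06+lz*.0595).items(): print(n,proj(c,P)[0].round(1))
p,R=tcp(.8,10,back=.0)
s=status.observe();print(s["joint_pos"].round(2),s["force"],units(p,R))
E
```

```text
time: 3.42
position: [0.5542, 0.1789, 0.2313]
orientation: [-2.963, 0.003, 1.343]
force: [-0.2, -0.2, -0.3]
width: 1.003
G [254.5 233.4]
endtop [253.6 220.8]
endL [276.1 220.8]
endR [231.1 220.8]
redo [288.7 211.6]
redi [282.5 250.8]
PFL [321.6 364.8]
PFR [189.8 364.5]
[0.17 0.55 0.33 1.52 0.07 0.39] [-0.3276202  -0.78260051  0.22689947] [ 0.01  0.02  1.57 -0.04  0.03 -0.01]
```

View pics/wrist2.png

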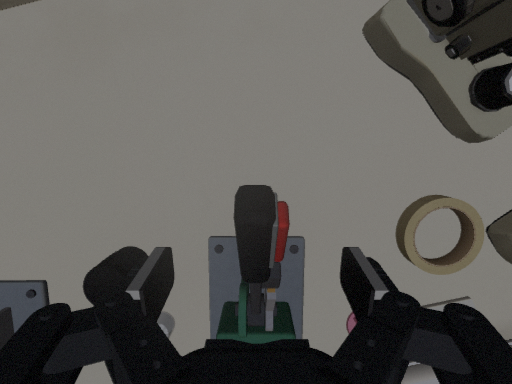

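The grip is now centred at col ~255 (model 254) with the bar at rows 202–258, so it is aligned. Descending.

```bash
python3 -m jog '-1 0 0 0.8 0 0 0; -1 0 0 1.55 0 0 0; -1 0 0 1.55 0 0 0; 0 0 0 1.55 0 0 0; 0.1 0 0 1.55 0 0 0'
python3 - <<'E'
from go import *
from h import *
from plant import viewer
c=viewer.read_camera("wrist"); cv2.imwrite("pics/wrist3.png",c["image"][:,:,::-1])
c=viewer.read_camera("side"); cv2.imwrite("pics/side3.png",cv2.resize(c["image"][100:290,140:330,::-1],None,fx=3,fy=3,interpolation=cv2.INTER_CUBIC))
E
```

```text
time: 4.1
position: [0.5475, 0.1806, 0.1931]
orientation: [-2.963, 0.003, 1.344]
force: [-0.8, -0.5, -0.4]
width: 0.605
```

View pics/wrist3.png

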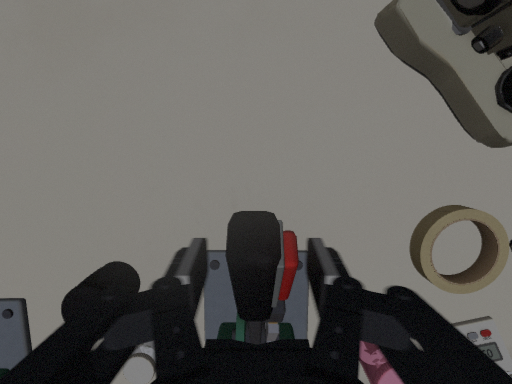

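View pics/side3.png

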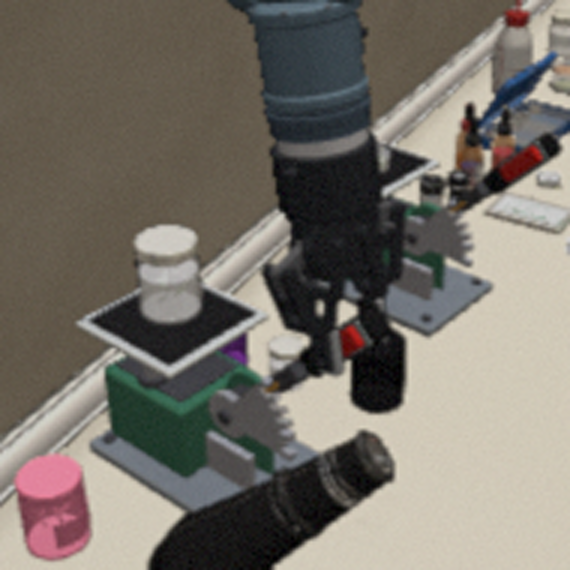

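The pads straddle the grip, over the bar's middle (bar rows 232–300). Closing now.

```bash
python3 -m jog '0.3 0 0 0 0 0 0; 0.4 0 0 0 0 0 0; 0.6 0 0 0 0 0 0; 1 0 0 0 0 0 0; 1 0 0 0 0 0 0'
python3 - <<'E'
from go import *
from h import *
from plant import viewer
c=viewer.read_camera("wrist"); cv2.imwrite("pics/wrist4.png",c["image"][:,:,::-1])
s=status.observe();print(s["force"],s["ft_torque"],s["width"],s["position"],s["joint_pos"])
p,R=tcp(.8,10,back=.0);print(units(p,R))
E
```

```text
time: 4.82
position: [0.5467, 0.1801, 0.1928]
orientation: [-2.962, 0.004, 1.343]
force: [-0.6, -0.4, 5.5]
width: 0.27
[-0.90592954 -0.51932399  5.25250267] [ 0.31888515 -0.07872747 -0.02558452] 0.2716672121773142 [0.54674104 0.18013285 0.19273577] [0.17234332 0.54264263 0.2230938  1.41834497 0.0657148  0.39458907]
[ 0.03  0.05 -0.   -0.06  0.05 -0.01]
```

View pics/wrist4.png

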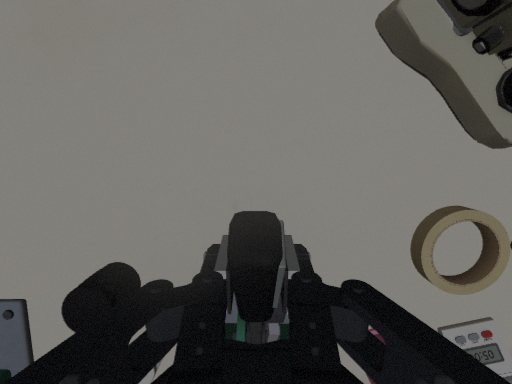

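Width is 0.27 (~23 mm), so the bar is fully in. Working out the arc rows.

```bash
cat > arc.py <<'E'
from go import *
import sys
th0=float(sys.argv[1]); ths=[float(a) for a in sys.argv[2:]]
tilt=lambda th:10-np.degrees(.8-th)*.85
p0,R0=tcp(th0,tilt(th0))
for th in ths:
    p,R=tcp(th,tilt(th)); print(th,units(p,R,p0=p0,R0=R0))
E
python3 arc.py .8 .75 .68 .61 .54 .47; python3 arc.py .47 .4 .33 .26 .19 .12;  python3 arc.py .12 .06 .0 -.02
```

```text
0.75 [ 0.   -0.17  0.29 -0.49 -0.    0.  ]
0.68 [-0.   -0.37  0.7  -1.17 -0.   -0.  ]
0.61 [ 0.   -0.55  1.14 -1.85  0.    0.  ]
0.54 [-0.   -0.7   1.58 -2.53  0.   -0.  ]
0.47 [-0.   -0.81  2.03 -3.21  0.   -0.  ]
0.4 [-0.   -0.21  0.42 -0.68 -0.    0.  ]
0.33 [ 0.   -0.39  0.85 -1.36 -0.    0.  ]
0.26 [ 0.   -0.53  1.3  -2.05 -0.    0.  ]
0.19 [ 0.   -0.65  1.75 -2.73 -0.    0.  ]
0.12 [ 0.   -0.73  2.21 -3.41 -0.    0.  ]
0.06 [ 0.   -0.16  0.37 -0.58  0.    0.  ]
0.0 [ 0.   -0.3   0.75 -1.17  0.    0.  ]
-0.02 [-0.   -0.34  0.87 -1.36  0.   -0.  ]
```

```bash
python3 -m jog '1 0 -0.1 0.15 -0.25 0 0; 1 0 -0.17 0.29 -0.5 0 0; 1 0 -0.27 0.5 -0.83 0 0; 1 0 -0.37 0.7 -1.17 0 0; 1 0 -0.46 0.92 -1.5 0 0'
python3 - <<'E'
from go import *
s=status.observe();print(s["force"],s["ft_torque"],s["width"],s["position"],s["joint_pos"])
tilt=lambda th:10-np.degrees(.8-th)*.85
for th in (.7,.645,.6): print(th,tcp(th,tilt(th))[0],units(*tcp(th,tilt(th))))
E
```

```text
time: 5.5
position: [0.5326, 0.1835, 0.1732]
orientation: [-3.097, 0.004, 1.343]
force: [-1.5, -2.4, 11.0]
width: 0.272
[-1.47701554 -2.4244508  11.00126215] [ 0.05603371 -0.31283552 -0.00928607] 0.27163521744871505 [0.53260783 0.18345157 0.17324549] [ 0.2104926   0.41164282 -0.01991237  1.18129014  0.01550912  0.43798813]
0.7 [0.53796622 0.1828699  0.179613  ] [ 0.02  0.2  -0.26  0.51  0.04 -0.01]
0.645 [0.53297468 0.18402229 0.17202684] [ 0.03  0.01  0.05 -0.02  0.04 -0.01]
0.6 [0.52919778 0.18489425 0.16561262] [ 0.03 -0.13  0.31 -0.46  0.04 -0.01]
```

The lever has moved about 0.155 rad, well past the 0.05 rad pawl stop, at only 11 N. Continuing.

```bash
python3 arc.py .645 .58 .51 .44 .37 .3; python3 -m jog '1 0 -0.17 0.38 -0.63 0 0; 1 0 -0.35 0.81 -1.31 0 0; 1 0 -0.49 1.25 -2 0 0; 1 0 -0.61 1.7 -2.68 0 0; 1 0 -0.69 2.17 -3.36 0 0'
python3 - <<'E'
from go import *
s=status.observe();print(s["force"],s["ft_torque"],s["width"],s["position"],s["joint_pos"])
tilt=lambda th:10-np.degrees(.8-th)*.85
for th in (.34,.3,.26): print(th,tcp(th,tilt(th))[0],units(*tcp(th,tilt(th))))
E
python3 arc.py .3 .24 .17 .1 .03 -.02
```

```text
0.58 [ 0.   -0.2   0.38 -0.63  0.    0.  ]
0.51 [ 0.   -0.4   0.81 -1.31  0.    0.  ]
0.44 [ 0.   -0.56  1.25 -2.   -0.    0.  ]
0.37 [ 0.   -0.69  1.7  -2.68  0.   -0.  ]
0.3 [-0.   -0.78  2.15 -3.36 -0.    0.  ]
time: 6.12
position: [0.5105, 0.1886, 0.1188]
orientation: [2.897, 0.003, 1.345]
force: [-9.1, 2.6, 11.2]
width: 0.268
[-9.12794847  2.59859997 11.16615973] [ 0.47296824  0.38321912 -0.02575056] 0.26824275208631565 [0.51053107 0.1886352  0.11876142] [ 0.30970772  0.22204252 -0.47375393  0.66522387 -0.12663153  0.52224238]
0.34 [0.51317215 0.18859406 0.12559666] [ 0.02  0.17 -0.24  0.32  0.03  0.02]
0.3 [0.51162943 0.18895023 0.11909954] [ 0.02  0.04 -0.   -0.07  0.03  0.02]
0.26 [0.5103421  0.18924743 0.11254062] [ 0.02 -0.07  0.24 -0.46  0.03  0.02]
0.24 [ 0.   -0.17  0.36 -0.58  0.   -0.  ]
0.17 [ 0.   -0.34  0.8  -1.27  0.   -0.  ]
0.1 [-0.   -0.48  1.25 -1.95  0.   -0.  ]
0.03 [ 0.   -0.59  1.7  -2.63  0.   -0.  ]
-0.02 [ 0.   -0.65  2.04 -3.12  0.   -0.  ]
```

```bash
python3 -m jog '1 0 -0.14 0.36 -0.58 0 0; 1 0 -0.3 0.8 -1.27 0 0; 1 0 -0.44 1.25 -1.95 0 0; 1 0 -0.54 1.7 -2.6 0 0; 1 0 -0.6 2.0 -3.0 0 0'
python3 - <<'E'
from go import *
from h import *
from plant import viewer
s=status.observe();print(s["force"],s["ft_torque"],s["width"],s["position"],s["joint_pos"])
tilt=lambda th:10-np.degrees(.8-th)*.85
for th in (0.04,0,-.04): print(th,tcp(th,tilt(th))[0],units(*tcp(th,tilt(th))))
for n in("side","wrist"):
  c=viewer.read_camera(n); cv2.imwrite(f"pics/{n}5.png",c["image"][:,:,::-1] if n!="side" else cv2.resize(c["image"][100:290,140:330,::-1],None,fx=3,fy=3,interpolation=cv2.INTER_CUBIC))
E
```

```text
time: 6.75
position: [0.5081, 0.1893, 0.0673]
orientation: [2.634, 0.004, 1.346]
force: [-44.7, 3.7, 68.8]
width: 0.272
[-44.74400477   3.71646378  68.77506875] [-0.39019458  1.79739003 -0.70463667] 0.2719660753187353 [0.5081034  0.18928289 0.06734603] [ 0.40576004  0.19221732 -0.80763831  0.1505155  -0.29369055  0.5666522 ]
0.04 [0.50790965 0.18980901 0.07583825] [ 0.02  0.15 -0.3   0.42  0.03  0.04]
0 [0.50832029 0.1897142  0.06913846] [ 0.02  0.04 -0.06  0.03  0.03  0.04]
-0.04 [0.50899351 0.18955878 0.06245759] [ 0.02 -0.07  0.19 -0.36  0.03  0.04]
```

View pics/side5.png

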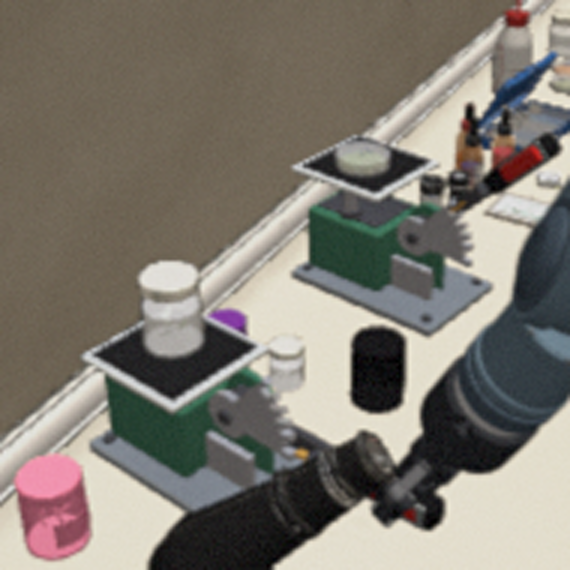

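The platform is down with the jar standing and the dish lift still raised. The stop is pushing back at 82 N, so I'll ease off gently before releasing.

```bash
python3 -m jog '1 0 0 -0.05 0 0 0; 1 0 0 -0.08 0 0 0; 1 0 0 -0.08 0 0 0; 1 0 0 -0.08 0 0 0; 1 0 0 -0.08 0 0 0'
python3 - <<'E'
from go import *
s=status.observe();print(s["force"],s["ft_torque"],s["width"],s["position"])
E
```

```text
time: 7.48
position: [0.5079, 0.1894, 0.068]
orientation: [2.637, 0.003, 1.345]
force: [-9.7, 2.7, 10.5]
width: 0.271
[-9.74698109  2.67343705 10.54369458] [0.84817478 0.80035285 0.30384441] 0.2708321319514054 [0.50787478 0.18936174 0.06798654]
```

```bash
python3 -m jog '0 0 0 0 0 0 0; -0.5 0 0 0 0 0 0; -1 0 0 0 0 0 0; -1 0 0 0 0 0 0; -1 0 0 0 0 0 0'
python3 - <<'E'
from go import *
from h import *
from plant import viewer
s=status.observe();print(s["force"],s["width"],s["position"])
c=viewer.read_camera("wrist"); cv2.imwrite("pics/wrist6.png",c["image"][:,:,::-1])
E
```

```text
time: 8.1
position: [0.5087, 0.1885, 0.0676]
orientation: [2.636, 0.004, 1.343]
force: [0.1, -0.9, 1.0]
width: 0.998
[ 0.09833873 -0.91113694  1.00199497] 0.9981832829615032 [0.50871602 0.18852582 0.06763788]
```

View pics/wrist6.png

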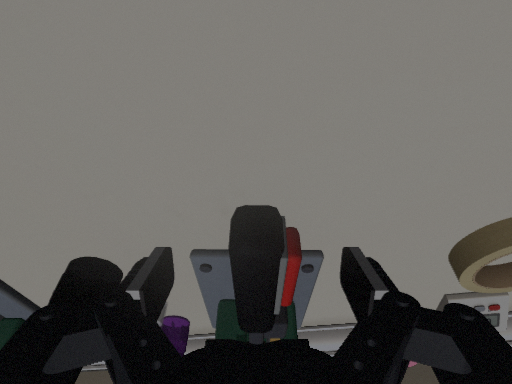

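The red bar has sprung out (col ~298, as before the squeeze) and both pads are clear. Withdrawing back along the tool axis.

```bash
python3 -m jog '-1 0 0 -1 0 0 0; -1 0 0 -2.5 0 0 0; -1 0 0 -4 0 0 0; -1 0 0 -5 0 0 0; -1 0 0 -5 0 0 0'
python3 - <<'E'
from go import *
from h import *
from plant import viewer
s=status.observe();print(s["force"],s["width"],s["position"],s["joint_pos"])
for n in("side","top","wrist"):
  c=viewer.read_camera(n); i=c["image"][:,:,::-1]
  if n=="side": i=cv2.resize(i[130:280,140:330],None,fx=4,fy=4,interpolation=cv2.INTER_CUBIC)
  if n=="top": i=cv2.resize(i[105:255,140:330],None,fx=4,fy=4,interpolation=cv2.INTER_CUBIC)
  cv2.imwrite(f"pics/{n}7.png",i)
  th=0; G=grip(th); co=[H+[0,0,.109-.0855]+lx*(.08+a*.06)+ly*b*.06 for a,b in((-1,1),(-1,-1),(1,1),(1,-1))]
  print(n,proj(c,co+[G-lx*.037,G+ly*.019]).round(1).tolist())
E
```

```text
time: 8.78
position: [0.4508, 0.2038, 0.1792]
orientation: [2.633, 0.001, 1.345]
force: [-0.2, 0.4, 0.2]
width: 0.998
[-0.16583792  0.42643592  0.15150895] 0.998226517922685 [0.4507546  0.20375375 0.17920528] [ 0.50058821 -0.03966765 -0.70380064  0.51233315 -0.33068897  0.6597045 ]
side [[196.9, 236.2], [229.6, 215.2], [165.8, 218.2], [198.8, 199.7], [286.4, 272.2], [268.7, 269.4]]
top [[176.3, 164.9], [221.5, 175.6], [188.8, 121.5], [233.2, 131.7], [176.1, 259.7], [173.0, 243.5]]
wrist [[301.2, 305.1], [210.9, 304.6], [292.9, 334.2], [219.4, 333.9], [255.7, 160.2], [277.1, 191.9]]
```

View pics/side7.png

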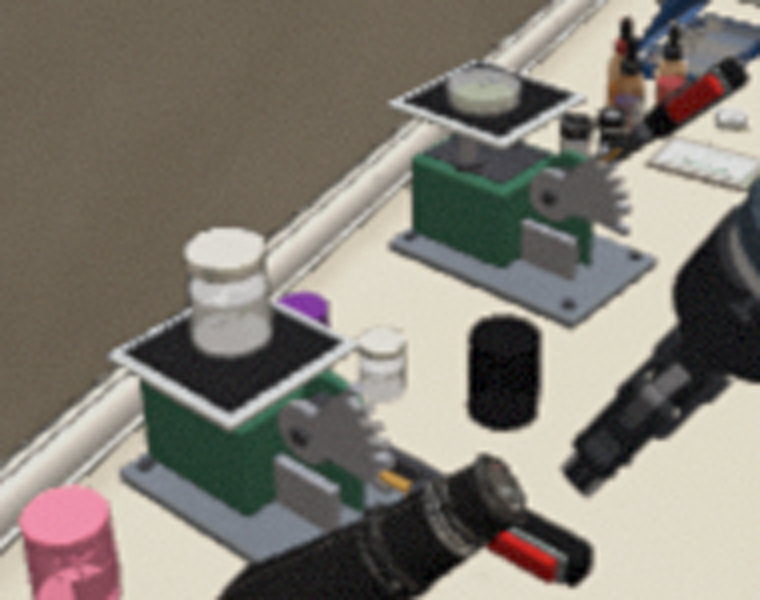

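View pics/top7.png

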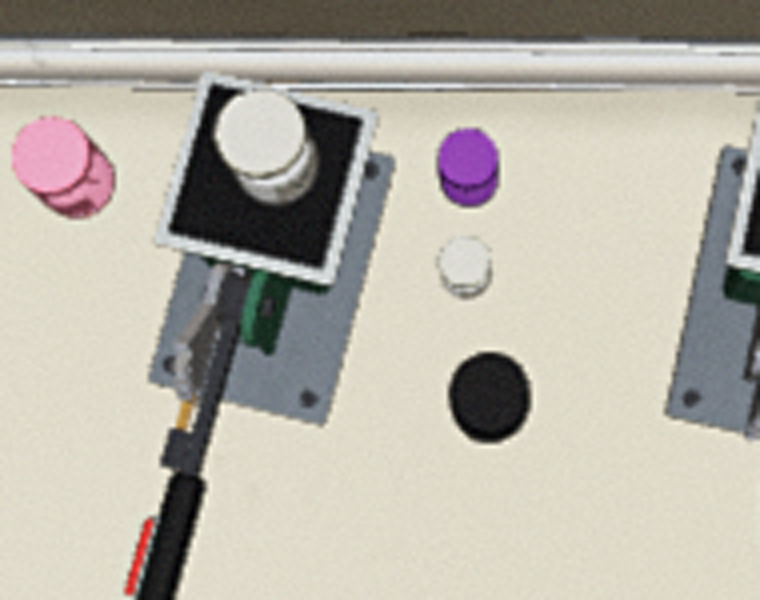

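View pics/wrist7.png

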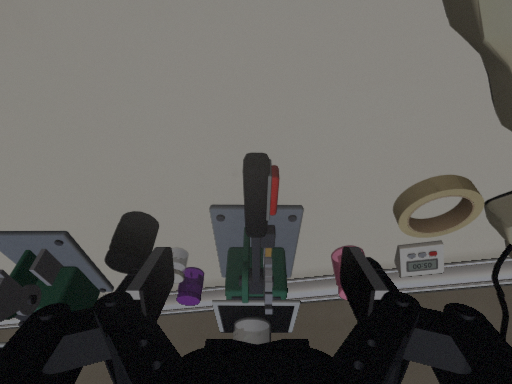

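Everything matches the lowered state. In the side view the platform's front corner is at (197.5,236), predicted (196.9,236.2), and the grip end is at about (287,270), predicted (286,272). The jar is standing, the bar is out and the dish lift is up.

Run:
```python
from plant import bot
print(bot.sign_off())
```

```text
the job is handed in; nothing more can be done
None
```

The jar's lift is locked low with the jar standing on its platform, and the job is handed in. It took about 9 s of robot time.

I pinched the grip until the red bar was in (about 23 mm across). I held it squeezed while swinging the lever down its arc to the stop, eased off the pressure, opened the gripper and backed away.

**Last checks:**
- **Lift:** In the side view the platform corner and grip end lie within about 2 px of where a fully lowered lift should put them.
- **Bar:** The red bar is visibly out. I did not test that the pawl holds by pulling on the lever.
- **Jar and dish lift:** The jar is upright on its platform, and the dish lift is still raised.
- **Robot:** The gripper is clear and the wrist force is about 0 N.

**What disagreed or ran high:**
- **Sideways position:** The wrist camera put the lift about 3.5 mm to the side of where the fixed cameras did. I followed the wrist camera, and the pinch came out centred.
- **Platform height:** I first measured the raised platform at 141 mm against the 145 mm stated.
- **Tool tilt:** The 25° starting tilt I planned ran into joint limits, so I used 10°.
- **Wrist force:** It reached about 82 N pressing at the lower stop, under the 120 N limit.

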